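# Make up two repair kits at the TV bench

## Task

Make up the kits for the two boards waiting in the grey job trays: in the longer tray, with the tan power board, put one large capacitor, the large transformer and the finned heatsink; in the shorter tray, with the narrow green LED driver board, put the other large capacitor and the copper-wound choke. One part to each compartment, standing flat on its floor the same way up as it stands now, set down and not dropped. Leave the slim capacitor and the small transformer standing where they are.

Things in the scene. Friction and masses are not known exactly. Their poses are not given: they have to be found in the camera images.
- cap_big_1: On a mat 3 mm thick. Large electrolytic capacitor, one of two alike: a black-sleeved cylinder 30 mm in diameter and 45 mm tall with a pale stripe down its side, about 50 g. It stands on its can end with two short connection pins up (7 mm more, thin, not for gripping). Origin: centre of its underside; z up along its axis. Grip it by the sleeve.
- cap_big_2: On a mat 3 mm thick. Large electrolytic capacitor, one of two alike: a black-sleeved cylinder 30 mm in diameter and 45 mm tall with a pale stripe down its side, about 50 g. It stands on its can end with two short connection pins up (7 mm more, thin, not for gripping). Origin: centre of its underside; z up along its axis. Grip it by the sleeve.
- transformer: On a mat 3 mm thick. Large switching transformer: dark ferrite E-core with a yellow-taped winding on a black bobbin, 42 mm (x) by 36 mm (y), 34 mm tall, about 95 g. The flat ferrite core ends are 42 mm apart along x, each 14 mm wide in y, from 5 to 34 mm above the underside; the winding is 32 mm wide in y, from 10 to 28 mm up. Standing on its pins. Origin: centre of its underside; z up.
- heatsink: On a mat 3 mm thick. Bare aluminium heatsink standing upright, a spine along x with seven upright fins to both sides: 42 mm (x) by 25 mm (y, over the fin tips), 38 mm tall, about 65 g. Origin: centre of its underside; z up. It can be gripped across y on the fin tips.
- choke: On a mat 3 mm thick. Choke: a ring core wound with copper wire, standing on edge, on a black base 34 mm (x) by 24 mm (y) by 4 mm thick. The ring is 34 mm in diameter with its axis along y, 15 mm thick in y (7.5 mm to each side of the origin), its top 38 mm above the underside; about 45 g. Origin: centre of the underside of the base; z up. It can be gripped across y on the ring, above the base.
- cap_slim: On a mat 3 mm thick. Slim electrolytic capacitor, not wanted: like the large ones but 19 mm in diameter and 36 mm tall. Origin: centre of its underside; z up.
- transformer_small: On a mat 3 mm thick. Small transformer, not wanted: like the large one but 24 mm (x) by 21 mm (y), 20 mm tall. Origin: centre of its underside; z up.
- tray_power: Longer grey tray, fixed, 204 (x) by 170 (y) mm. Origin: centre of its underside, 3 mm above the work surface. Floor 2.5 mm thick; walls and dividers 3 mm thick, tops 14 mm above the underside. Three open compartments in a row along x, each 64 (x) by 92 (y) mm, centres at x = -67, 0 and 67, y = -36 mm. Its +y half holds a tan board with parts up to 25 mm high and takes no parts.
- tray_driver: Shorter grey tray, fixed, 137 (x) by 170 (y) mm. Origin: centre of its underside, 3 mm above the work surface. Floor 2.5 mm thick; walls and dividers 3 mm thick, tops 14 mm above the underside. Two open compartments in a row along x, each 64 (x) by 92 (y) mm, centres at x = -33.5 and 33.5, y = -36 mm. Its +y half holds a narrow green board and takes no parts.
Mind the look-alikes: they are no part of the job. Leave any purple look-alike of the choke alone.

How it is judged:
By the outcome, as a careful person would: the job done as asked, in the order asked, and still so for the second after the job is handed in, with the robot touching nothing.
It also fails if it takes over 136 s, if anything falls off the work surface, if the arm or the gripper's body presses on something with over 40 N, if the wrist force passes 120 N, or if a joint passes its speed limit or range.

## Robot

A 6-joint arm with a two-finger parallel gripper is mounted at the origin on the work surface. World frame = base frame: x ahead of the robot, y to its left, z up, the work surface at z = 0. Lengths are in m, angles in rad, forces in N, time in s.
With the tool pointing down it reaches from about 0.425 to 0.95 m from the base axis. Payload 14.7 kg.
Tool frame: the origin (TCP) lies midway between the tips of the shut fingers; the grasp point (between the pads) lies 19 mm behind it (bot.grasp_offset is the distance from the TCP to the grasp point, in m); z points along the fingers, y is the line along which they close (so a half turn about z gives the same grasp; the last joint's range is limited). The gripper opens to 85 mm and grips with 20 to 120 N. Pads are 22 mm wide; open, the fingers measure 114 mm over their backs; the gripper's body (76 mm by 85 mm) begins 54 mm behind the grasp point. The pads swing forward as they close: fully open they stand 13 mm farther back than shut.
Start: joints at [-1.153, 0.48, 1.596, -0, 1.065, -0.047], TCP at [0.291, -0.581, 0.231] pointing down, gripper open.
Joint ranges: [-2.75, 2.75], [-0.82, 2.05], [0.23, 2.67], [-1.56, 4.7], [0.09, 2.69], [-2.92, 2.92]. Speed limits (rad/s): [1.89, 1.89, 2.39, 3.01, 3.01, 3.01].

## Interface

Orientations are given as a unit quaternion [w, x, y, z].
In Python, from workcell import readout, cams, workorder, boxes_of, trace, bot gives the robot as it stands.
- The arm moves only by the tool servo_tool, never from a script. Its argument "steps" is a list of rows, each a list of 5 numbers: the finger opening in cm, from 0 to 8.54, then the shift along the tool's x, y, z in cm, then the turn about the tool's z in rad. In form: [[grip, tx, ty, tz, yaw], ...]. A call has 1 to 5 rows; each row is the pose to reach, as a shift and turn from the pose commanded when the call began, along the tool's axes at that moment; what a row does not reach only later rows make up. A row lasts 1/8 s, in which the tool goes at most 62.5 mm and 10.7 degrees, less where a joint would pass 70% of its speed; a pose out of reach is approached as far as the arm can. A call with a gripper value outside its range is refused whole. The fingers move at their own pace and stop on an object; "force" is the grip in N (left out, the last holds). Time passes only in rows, so rows that repeat a pose let the fingers close. It gives the time, the measured TCP pose, the force, the opening and the grip force at its end, in the units of the state.
- readout.get_obs(): the state, without advancing time (a new reading comes with each control period).
- cams.grab_frame(name): name is "scene" or "top"; returns the picture (400x640x3 uint8, red, green, blue); there is no depth.
- cams.camera_info(name): a dict with "vfov" (degrees; the focal length in pixels is half the picture's height over the tangent of half this angle, whatever the lens; pixels are square), "cx", "cy" (the principal point, pixels), "R" (3x3) and "t" (3): a world point X has camera coordinates R X + t. Camera axes: x right, y down, z forward; pixel columns grow to the right and rows downward; lengths in m; the calibration is good to about 2 mm. A picture is of the moment at which its call begins. camera_info takes no time and is no camera call.
- workorder.sign_off(): hands the job in; it is judged then, once.
Trained networks look in the newest picture that a camera, given by its name, has taken for a name from the list of things; names that differ only in an ending like _2 or _b are one class to them, and where a whole thing is asked for, a point or a joint stands for the part that bears it (a point fixed in the world has none). Each returns a list of dicts, best first, with "p" (0 to 1); they miss things now and then, are a little off and sometimes report something else, mostly with a low value. They report only what shows in the picture. A call takes as long as a camera call. They do not tell look-alikes from the thing itself.
- boxes_of(camera, thing): "location" ([column, row] in pixels, amid what is visible of it).
- trace(camera, thing): "region" (400x640 bool, what is visible of it) and "location" ([column, row] in pixels, amid what is visible of it).
The state is a dict: "time": time; "joints": joint angles; "qvel": joint speeds; "tau": joint torques, N m; "eef_pos": TCP position; "orientation": TCP orientation; "contact_force": force on the tool from outside, world axes, zero at the start; "wrist_torque": the same for the moment, N m; "gripper_width": finger opening in m; "finger_force": force on a finger pad.
Only numpy, scipy, OpenCV 4.12 (cv2) and the standard library are available. Lean on these libraries where they do the work, as an engineer would, in place of code of your own. Each camera call takes 0.05 s, during which the arm holds its last target. There are 200 camera calls.

## Working session

There is one attempt and no reset: what is moved stays moved. The work goes in short steps, Python scripts to look and compute and a tool call to move; the robot and the scene stay as the last step left them, time stands still between calls to the robot, and variables do not carry over. Pictures are saved under pics/ and viewed, at most 14 in all, crops included, and the job is handed in when it is done.

Besides the shell and the picture viewer there is one more tool, called after "Call:" by a JSON object that holds its "op" and its "data", one argument or row to a line. servo_tool: Moves the arm, as the interface text tells. Its arguments: {"type":"object","properties":{"steps":{"type":"array"},"force":{"type":"number"}},"required":["steps"]}

```bash
mkdir -p pics; ls
python3 - <<'E'
from workcell import readout,cams
import cv2
for n in ("top","scene"):
    f=cams.grab_frame(n); cv2.imwrite(f"pics/{n}0.png",f[:,:,::-1]); i=cams.camera_info(n); print(n,i)
o=readout.get_obs();print(o['time'],o['eef_pos'],o['orientation'],o['gripper_width'])
E
```

```text
pics
top {'vfov': 43.055512020269916, 'cx': 315.0900842525983, 'cy': 203.57516717379713, 'R': array([[ 0.00492964, -0.9999844 ,  0.00262559],
       [-0.99376648, -0.00519138, -0.11136083],
       [ 0.11137272, -0.00206025, -0.99377657]]), 't': array([0.00214645, 0.54869958, 1.12728639])}
scene {'vfov': 52.429867226601694, 'cx': 309.2821106443368, 'cy': 194.52028390481652, 'R': array([[-0.18535238,  0.98250954,  0.01787451],
       [ 0.72890556,  0.14966322, -0.6680551 ],
       [-0.65904566, -0.11079677, -0.7438971 ]]), 't': array([ 0.09953677, -0.35505625,  1.1359576 ])}
0.1 [ 0.29122029 -0.58069809  0.23072503] [-5.35593070e-04  9.73116561e-01  2.30312532e-01 -9.65554149e-05] 0.08534501071286663
```

View pics/top0.png

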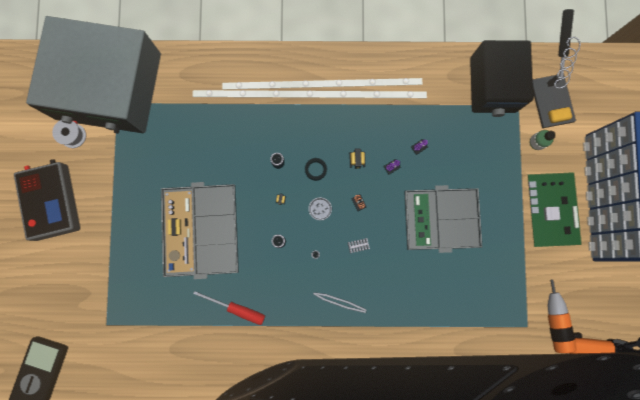

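View pics/scene0.png

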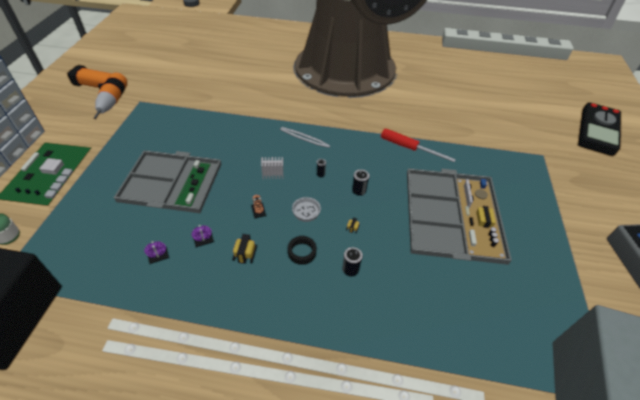

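Top view, where columns run along −y and rows along −x: power tray at (205,229), driver tray at (443,218). Large caps are at (277,160) and (278,241), and the slim one is at (315,254). The large transformer is at (357,158), the small one at (280,199). The copper choke is at (359,202), with purple look-alikes at (392,166) and (420,146), and the heatsink is at (359,245). One enlarged crop of each view will confirm this.

```bash
cat > h.py <<'E'
import numpy as np,cv2
from workcell import readout,cams,boxes_of,trace
I={n:cams.camera_info(n) for n in("top","scene")}
def f(n): return 200/np.tan(np.radians(I[n]['vfov'])/2)
def ray(n,p):
    i=I[n];d=i['R'].T@np.array([(p[0]-i['cx'])/f(n),(p[1]-i['cy'])/f(n),1]);return -i['R'].T@i['t'],d
def at(n,p,z):
    c,d=ray(n,p);return (c+d*(z-c[2])/d[2])
def tri(p,q):
    c1,d1=ray("top",p);c2,d2=ray("scene",q)
    s=np.linalg.lstsq(np.c_[d1,-d2],c2-c1,rcond=None)[0];a=c1+d1*s[0];b=c2+d2*s[1];return (a+b)/2,np.linalg.norm(a-b)
def proj(n,X):
    i=I[n];c=i['R']@np.asarray(X)+i['t'];return np.array([i['cx']+f(n)*c[0]/c[2],i['cy']+f(n)*c[1]/c[2]])
E
python3 - <<'E'
from h import *
np.set_printoptions(precision=4,suppress=True)
T=cams.grab_frame("top");S=cams.grab_frame("scene")
cv2.imwrite("pics/topc.png",cv2.resize(T[130:290,150:490,::-1],None,fx=2.35,fy=2.35,interpolation=cv2.INTER_CUBIC))
cv2.imwrite("pics/scc.png",cv2.resize(S[120:290,100:520,::-1],None,fx=1.9,fy=1.9,interpolation=cv2.INTER_CUBIC))
hz={"cap_big_1":.045,"transformer":.034,"heatsink":.038,"choke":.038,"cap_slim":.036,"transformer_small":.02,"tray_power":.014,"tray_driver":.014}
for t,h in hz.items():
    for n in("top","scene"):
        for r in trace(n,t):
            if r['p']<.3: continue
            m=r['region'].astype('uint8')
            c=max(cv2.findContours(m,0,1)[0],key=len)
            q=cv2.minAreaRect(c)
            print(t,n,round(r['p'],2),np.round(r['location'],1),at(n,r['location'],.003+h/2)[:2],'rect',np.round(q[1],1),round(q[2]))
E
```

```text
cap_big_1 top 0.46 [276.9 160.8] [0.6485 0.0938] rect [15. 12.] 90
cap_big_1 top 0.46 [278.1 239.8] [0.4659 0.0887] rect [12. 13.] 90
cap_big_1 scene 0.76 [353.  261.5] [0.6452 0.0946] rect [28. 18.] 90
cap_big_1 scene 0.63 [360.9 180.8] [0.4549 0.0885] rect [16.7 26.7] 14
transformer top 0.6 [355.1 159.8] [ 0.6529 -0.0877] rect [21. 14.] 90
transformer scene 0.94 [241.5 247.6] [ 0.6515 -0.0981] rect [21.8 28.9] 14
heatsink top 0.77 [362.7 246.6] [ 0.4515 -0.1041] rect [11. 19.] 90
heatsink top 0.3 [199.2 230.7] [0.4859 0.2695] rect [97.1 76.4] 89
heatsink scene 0.79 [271.7 168.5] [ 0.4536 -0.0944] rect [17. 20.] 90
choke top 0.68 [396.  166.2] [ 0.6379 -0.1825] rect [ 9.8 15.9] 59
choke top 0.67 [358.1 201.2] [ 0.5557 -0.0941] rect [14.8 11.2] 63
choke top 0.46 [420.1 144.3] [ 0.6901 -0.2394] rect [10.  16.1] 56
choke scene 0.93 [157.2 253.1] [ 0.6918 -0.234 ] rect [19.6 21.5] 72
choke scene 0.88 [202.1 235.2] [ 0.6412 -0.1731] rect [19.7 19.6] 73
choke scene 0.59 [258. 205.] [ 0.554  -0.0955] rect [22.1 12. ] 74
cap_slim top 0.42 [314.1 252.9] [0.4367 0.0066] rect [8. 7.] 90
cap_slim scene 0.49 [321.  168.7] [0.4326 0.0044] rect [18.  8.] 90
tray_power top 0.64 [201.  229.5] [0.4894 0.2682] rect [96.2 76.6] 89
tray_power scene 0.74 [453.  216.4] [0.4978 0.2699] rect [ 95. 103.] 90
tray_driver top 0.66 [441.3 217.4] [ 0.5203 -0.288 ] rect [66.3 74.7] 85
tray_driver top 0.59 [199.4 227.8] [0.4933 0.272 ] rect [96.2 75.5] 89
tray_driver scene 0.71 [172.8 179.1] [ 0.5122 -0.2862] rect [99.8 57.8] 8
```

View pics/topc.png

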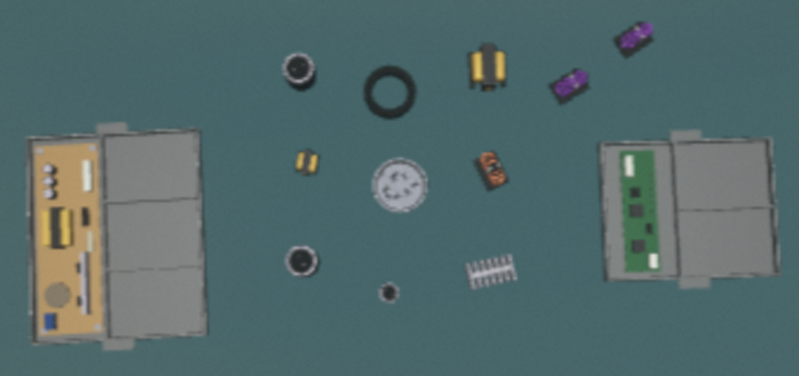

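View pics/scc.png

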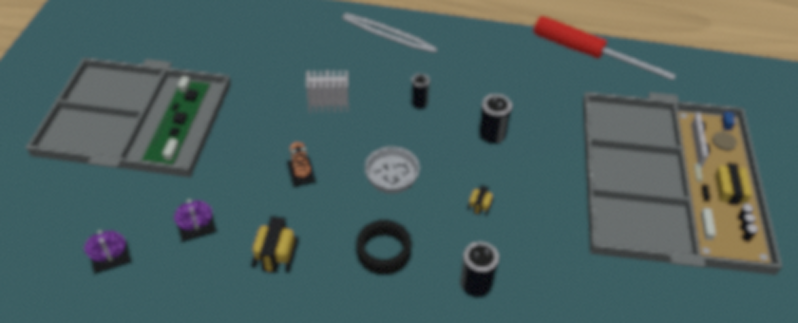

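Both crops agree. The copper choke is at top (359,202) and scene (258,205), orange on a black base; both purple ones lie at the far right. The large transformer is at (357,158), about twice the size of the one at (280,199), and the large caps at (277,160)/(278,241) are clearly bigger than the slim one at (315,254). Next I'll compute poses.

Run:
```python
from h import *
np.set_printoptions(precision=4,suppress=True)
tc=lambda a,b:(a/2.35+150-.3,b/2.35+130-.3); sc=lambda a,b:(a/1.9+100-.25,b/1.9+120-.25)
for n,C,cx in(("power",[(27,138),(200,130),(207,334),(33,344)],[-.067,0,.067]),("driver",[(599,144),(771,138),(778,275),(605,281)],[-.0335,.0335])):
    P=np.array([at("top",tc(*c),.017)[:2] for c in C]);c=P.mean(0)
    ux=(P[0]-P[3]+P[1]-P[2])/2;uy=(P[0]-P[1]+P[3]-P[2])/2
    a=np.arctan2(ux[1],ux[0]);b=np.arctan2(-uy[0],uy[1]);th=(a+b)/2
    print(n,c,np.linalg.norm(ux),np.linalg.norm(uy),np.degrees([a,b]))
    X=np.array([np.cos(th),np.sin(th)]);Y=np.array([-X[1],X[0]])
    for q in cx: print('  comp',q,c+X*q-Y*.036)
P=[("capFar",(299,69),(480,255),.048),("capNear",(302,260),(497,103),.048),("transf",(488,66),(276,234),.037),("heats",(491,271),(327,80),.041),("choke",(491,170),(298,150),.041),("slim",(389,292),(420,80),.039)]
for n,a,b,z in P:
    X,e=tri(tc(*a),sc(*b));print(n,'top',at("top",tc(*a),z)[:2],'scene',at("scene",sc(*b),z)[:2],'tri',X,e)
# orientation by brightness thresholds, crops of top
T=cams.grab_frame("top").astype(int)
def pca(m,z,off):
    r,c=np.nonzero(m);w=np.array([at("top",(x+off[0],y+off[1]),z)[:2] for x,y in zip(c,r)])
    q=cv2.minAreaRect((w*1e4).astype('float32'));u=np.linalg.svd(w-w.mean(0))[2][0]
    return len(w),w.mean(0),np.degrees(np.arctan2(u[1],u[0])),q
h=T[232:258,345:375];print('heatsink',pca(h.min(2)>115,.041,(345,232)))
h=T[188:214,346:372];print('choke',pca(h[:,:,0]>h[:,:,2]-10+0*1,.02,(346,188)))
h=T[143:174,342:374];print('trafo yellow',pca(h[:,:,0]>h[:,:,2]+30,.03,(342,143)),'dark',pca(h.max(2)<70,.035,(342,143)))
```

```text
power [0.488  0.2703] 0.20069660135163794 0.1694264585733833 [3.551  3.2619]
  comp -0.067 [0.4232 0.2304]
  comp 0 [0.4901 0.2343]
  comp 0.067 [0.557  0.2383]
driver [ 0.5168 -0.2891] 0.13477401100183908 0.16955896682068203 [1.3891 2.2895]
  comp -0.0335 [ 0.4844 -0.3262]
  comp 0.0335 [ 0.5514 -0.324 ]
capFar top [0.648  0.0921] scene [0.6457 0.0914] tri [0.6475 0.0916 0.0506] 0.0005759210891574988
capNear top [0.4638 0.0868] scene [0.4585 0.0871] tri [0.4636 0.0868 0.053 ] 0.0005995568260758314
transf top [ 0.6542 -0.0915] scene [ 0.652  -0.0899] tri [ 0.6535 -0.0903  0.039 ] 0.0021193254403975717
heats top [ 0.4545 -0.0932] scene [ 0.4537 -0.0931] tri [ 0.4544 -0.093   0.0417] 0.00028761512509758855
choke top [ 0.5515 -0.0936] scene [ 0.5551 -0.0964] tri [ 0.5523 -0.0956  0.038 ] 0.0034829943668795377
slim top [0.4341 0.0041] scene [0.4315 0.0031] tri [0.4341 0.0038 0.0415] 0.0006179623912891781
heatsink (136, array([ 0.4542, -0.0934]), np.float64(104.84951631348515), ((4543.4423828125, -932.10791015625), (232.75735473632812, 431.0605773925781), 13.475330352783203))
choke (138, array([ 0.5544, -0.0952]), np.float64(-155.12641475284448), ((5545.37841796875, -949.65576171875), (351.4043884277344, 207.62548828125), 26.315654754638672))
trafo yellow (114, array([ 0.6555, -0.0917]), np.float64(-88.01148282464686), ((6551.6435546875, -913.9756469726562), (281.6471252441406, 324.2542724609375), 0.31129422783851624)) dark (33, array([ 0.64  , -0.0882]), np.float64(-162.37632022272865), ((6468.47705078125, -841.1967163085938), (425.3276062011719, 301.7137451171875), 30.428796768188477))
```

```bash
cat > plan.py <<'E'
# python3 plan.py x,y,z,psi x,y,z,psi ... : chained shifts from the present pose (cm, rad) in tool axes
import sys,numpy as np
from workcell import readout
o=readout.get_obs();w,a,b,c=o['orientation']
p=np.array(o['eef_pos']);psi=np.degrees(np.arctan2(2*(a*b+w*c),w*w+a*a-b*b-c*c))
print('t %.2f'%o['time'],p.round(4),'psi %.1f'%psi,'w %.4f'%o['gripper_width'],'F',np.round(o['contact_force'],1),'ff',np.round(o['finger_force'],1))
for s in sys.argv[1:]:
    t=np.array([float(v) for v in s.split(',')]);d=t[:3]-p;h=np.radians(psi);dp=(t[3]-psi+180)%360-180
    X=np.array([np.cos(h),np.sin(h)]);Y=np.array([np.sin(h),-np.cos(h)])
    print(s,'->',np.round([d[:2]@X*100,d[:2]@Y*100,-d[2]*100,-np.radians(dp)],2),'rows>=%.1f'%max(np.linalg.norm(d)/.0625,abs(dp)/10.7))
    p,psi=t[:3],t[3]
E
python3 plan.py .47,-.25,.19,15 .647,.092,.13,3.4 .647,.092,.010,3.4
```

```text
t 1.05 [ 0.2914 -0.581   0.2313] psi 26.6 w 0.0853 F [-0.1  0.1  0.5] ff 0.0
.47,-.25,.19,15 -> [ 30.8  -21.58   4.13   0.2 ] rows>=6.1
.647,.092,.13,3.4 -> [ 25.95 -28.45   6.     0.2 ] rows>=6.2
.647,.092,.010,3.4 -> [ 0.  0. 12. -0.] rows>=1.9
```

Call:
{"op": "servo_tool", "data": {
  "steps": [
    [8.5,5,-3.5,0.7,0.04],
    [8.5,10,-7,1.4,0.08],
    [8.5,15,-10.5,2,0.12],
    [8.5,20,-14,2.7,0.16],
    [8.5,25,-17.5,3.3,0.2]
  ],
  "force": 40
}}

```text
time: 1.68
eef_pos: [0.4372, -0.3109, 0.1983]
orientation: [0.0, 0.991, 0.131, 0.0]
contact_force: [1.0, -0.4, 0.5]
gripper_width: 0.0848
finger_force: 0.0
```

Call:
{"op": "servo_tool", "data": {
  "steps": [
    [8.5,5,-3.5,1,0.04],
    [8.5,10,-7,2,0.08],
    [8.5,15,-10.5,3,0.12],
    [8.5,20,-14,4,0.16],
    [8.5,25,-17.5,5,0.2]
  ]
}}

```text
time: 2.3
eef_pos: [0.6332, -0.0764, 0.1481]
orientation: [0.0, 0.999, 0.032, 0.0]
contact_force: [-0.4, -1.1, -0.1]
gripper_width: 0.0849
finger_force: 0.0
```

```bash
python3 plan.py .647,.092,.12,3.4 .647,.092,.010,3.4
```

```text
t 2.30 [ 0.6332 -0.0764  0.1481] psi 3.6 w 0.0849 F [-0.4 -1.1 -0.1] ff 0.0
.647,.092,.12,3.4 -> [  2.45 -16.72   2.81   0.  ] rows>=2.7
.647,.092,.010,3.4 -> [ 0.  0. 11. -0.] rows>=1.8
```

Call:
{"op": "servo_tool", "data": {
  "steps": [
    [8.5,1.2,-6,1,0],
    [8.5,2.4,-12,2,0],
    [8.5,2.5,-16.9,2.8,0],
    [8.5,2.5,-16.9,2.8,0],
    [8.5,2.5,-16.9,2.8,0]
  ]
}}

```text
time: 2.92
eef_pos: [0.6459, 0.0919, 0.1203]
orientation: [0.0, 0.999, 0.033, 0.0]
contact_force: [-0.5, -0.6, 1.0]
gripper_width: 0.085
finger_force: 0.0
```

```bash
python3 plan.py .647,.092,.010,3.4
python3 - <<'E'
from h import *
T=cams.grab_frame("top");S=cams.grab_frame("scene")
a=cv2.resize(T[100:250,200:400,::-1],(400,300));b=cv2.resize(S[180:330,260:460,::-1],(400,300))
cv2.imwrite("pics/g1.png",np.hstack([a,b]))
E
```

```text
t 2.92 [0.6459 0.0919 0.1203] psi 3.8 w 0.0850 F [-0.5 -0.6  1. ] ff 0.0
.647,.092,.010,3.4 -> [ 1.100e-01 -0.000e+00  1.103e+01  1.000e-02] rows>=1.8
```

View pics/g1.png

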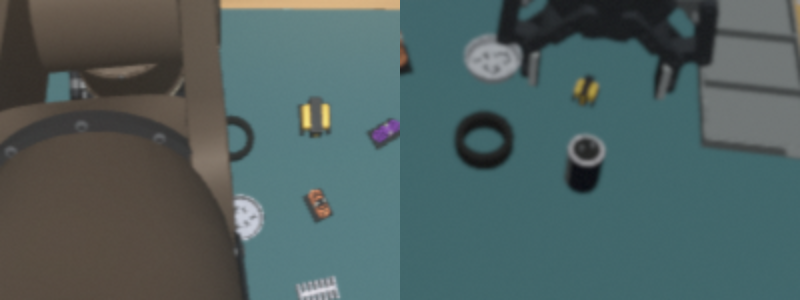

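The gripper is above the far cap, fingers at scene crop (530,70) and (665,75) straddling the cap at (585,165). I'll descend and grip.

Call:
{"op": "servo_tool", "data": {
  "steps": [
    [8.5,0.1,0,5,0],
    [8.5,0.1,0,9,0],
    [8.5,0.1,0,11,0],
    [8.5,0.1,0,11,0],
    [4.5,0.1,0,11,0]
  ]
}}

```text
time: 3.65
eef_pos: [0.648, 0.0919, 0.0117]
orientation: [-0.0, 0.999, 0.032, 0.001]
contact_force: [0.7, -0.2, 0.6]
gripper_width: 0.0693
finger_force: 0.0
```

Call:
{"op": "servo_tool", "data": {
  "steps": [
    [2.5,0,0,0,0],
    [2.5,0,0,0,0],
    [2.5,0,0,0,0],
    [2.5,0,0,0,0],
    [2.5,0,0,0,0]
  ]
}}

```text
time: 4.28
eef_pos: [0.6475, 0.0922, 0.0114]
orientation: [-0.0, 0.999, 0.032, 0.001]
contact_force: [-1.1, -1.5, 9.2]
gripper_width: 0.0292
finger_force: 38.8
```

```bash
python3 plan.py .647,.092,.11,3.4 .425,.231,.11,3.4 .425,.231,.0125,3.4
```

```text
t 4.28 [0.6475 0.0922 0.0114] psi 3.7 w 0.0292 F [-1.1 -1.5  9.2] ff 38.8
.647,.092,.11,3.4 -> [-0.05  0.01 -9.86  0.01] rows>=1.6
.425,.231,.11,3.4 -> [-21.34 -15.19  -0.    -0.  ] rows>=4.2
.425,.231,.0125,3.4 -> [ 0.    0.    9.75 -0.  ] rows>=1.6
```

Call:
{"op": "servo_tool", "data": {
  "steps": [
    [2.5,0,0,-3,0],
    [2.5,0,0,-8,0],
    [2.5,0,0,-10,0],
    [2.5,-4,-3,-10,0],
    [2.5,-9,-6.5,-10,0]
  ]
}}

```text
time: 4.9
eef_pos: [0.5524, 0.1514, 0.1105]
orientation: [-0.0, 0.999, 0.032, 0.001]
contact_force: [0.1, 2.4, -1.4]
gripper_width: 0.0292
finger_force: 39.6
```

Call:
{"op": "servo_tool", "data": {
  "steps": [
    [2.5,-4.5,-3.2,0,0],
    [2.5,-9,-6.3,0,0],
    [2.5,-12.3,-8.7,0,0],
    [2.5,-12.3,-8.7,0,0],
    [2.5,-12.3,-8.7,0,0]
  ]
}}

```text
time: 5.52
eef_pos: [0.4251, 0.2302, 0.1105]
orientation: [-0.0, 0.999, 0.033, 0.0]
contact_force: [0.8, 0.6, 0.1]
gripper_width: 0.0289
finger_force: 39.6
```

```bash
python3 plan.py .425,.231,.0127,3.4;python3 - <<'E'
from h import *
S=cams.grab_frame("scene")
cv2.imwrite("pics/g2.png",cv2.resize(S[100:300,320:560,::-1],None,fx=2.5,fy=2.5))
E
```

```text
t 5.53 [0.4251 0.2302 0.1105] psi 3.8 w 0.0289 F [0.8 0.6 0.1] ff 39.6
.425,.231,.0127,3.4 -> [-0.01 -0.08  9.78  0.01] rows>=1.6
```

View pics/g2.png

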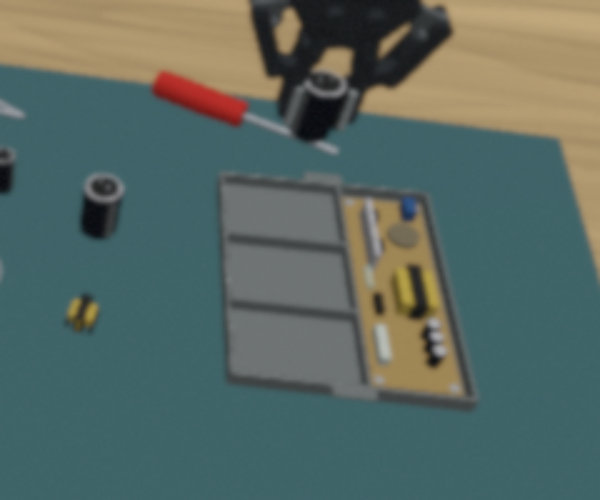

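The cap is held upright at crop (320,105), above the near compartment. I'll lower it and set it down.

Call:
{"op": "servo_tool", "data": {
  "steps": [
    [2.5,0,0,4,0],
    [2.5,0,0,8,0],
    [2.5,0,0,9.2,0],
    [2.5,0,0,9.7,0],
    [2.5,0,0,9.7,0]
  ]
}}

```text
time: 6.2
eef_pos: [0.4253, 0.23, 0.0141]
orientation: [-0.0, 0.999, 0.032, 0.0]
contact_force: [-0.0, 1.0, -0.5]
gripper_width: 0.029
finger_force: 40.2
```

Call:
{"op": "servo_tool", "data": {
  "steps": [
    [2.5,0,0,0,0],
    [4.5,0,0,0,0],
    [4.5,0,0,0,0],
    [4.5,0,0,0,0],
    [4.5,0,0,0,0]
  ]
}}

```text
time: 6.82
eef_pos: [0.4245, 0.23, 0.0133]
orientation: [0.0, 0.999, 0.032, -0.0]
contact_force: [-0.3, -0.5, -0.5]
gripper_width: 0.0449
finger_force: 0.0
```

```bash
python3 plan.py .425,.231,.12,3.4 .653,-.091,.12,91 .653,-.091,.007,91
```

```text
t 6.83 [0.4245 0.23   0.0133] psi 3.7 w 0.0449 F [-0.3 -0.5 -0.5] ff 0.0
.425,.231,.12,3.4 -> [ 6.000e-02 -9.000e-02 -1.067e+01  1.000e-02] rows>=1.7
.653,-.091,.12,91 -> [20.85 33.5  -0.   -1.53] rows>=8.2
.653,-.091,.007,91 -> [ 0.   0.  11.3 -0. ] rows>=1.8
```

Call:
{"op": "servo_tool", "data": {
  "steps": [
    [4.5,0,0,-3,0],
    [6,0,0,-8,0],
    [8.5,0,0,-10.7,0],
    [8.5,3,4.5,-10.7,-0.15],
    [8.5,6,9,-10.7,-0.33]
  ]
}}

```text
time: 7.45
eef_pos: [0.4893, 0.1462, 0.121]
orientation: [-0.0, 0.981, 0.194, 0.001]
contact_force: [1.8, 1.1, -0.4]
gripper_width: 0.0851
finger_force: 0.0
```

```bash
python3 plan.py .58,0.01,.12,57  .653,-.091,.12,91 .653,-.091,.007,91
```

```text
t 7.45 [0.4893 0.1462 0.121 ] psi 22.4 w 0.0851 F [ 1.8  1.1 -0.4] ff 0.0
.58,0.01,.12,57 -> [ 3.2  16.05  0.1  -0.6 ] rows>=3.2
.653,-.091,.12,91 -> [-4.49 11.62 -0.   -0.59] rows>=3.2
.653,-.091,.007,91 -> [ 0.   0.  11.3 -0. ] rows>=1.8
```

Call:
{"op": "servo_tool", "data": {
  "steps": [
    [8.5,0.8,4,0,-0.15],
    [8.5,1.6,8,0,-0.3],
    [8.5,2.4,12,0,-0.45],
    [8.5,3.2,16,0,-0.6],
    [8.5,3.2,16,0,-0.6]
  ]
}}

```text
time: 8.07
eef_pos: [0.5793, 0.0083, 0.1202]
orientation: [0.0, 0.882, 0.472, 0.0]
contact_force: [-0.7, 0.7, 0.4]
gripper_width: 0.0855
finger_force: 0.0
```

Call:
{"op": "servo_tool", "data": {
  "steps": [
    [8.5,-1.1,3,0,-0.15],
    [8.5,-2.2,6,0,-0.3],
    [8.5,-3.4,9,0,-0.45],
    [8.5,-4.5,11.6,0,-0.58],
    [8.5,-4.5,11.6,0,-0.58]
  ]
}}

```text
time: 8.7
eef_pos: [0.65, -0.0919, 0.12]
orientation: [0.0, 0.71, 0.704, 0.0]
contact_force: [-0.2, 0.3, -0.8]
gripper_width: 0.0853
finger_force: 0.0
```

```bash
python3 plan.py .653,-.091,.007,91
python3 - <<'E'
from h import *
S=cams.grab_frame("scene")
cv2.imwrite("pics/g3.png",cv2.resize(S[100:300,150:550,::-1],None,fx=2,fy=2))
E
```

```text
t 8.70 [ 0.65   -0.0919  0.12  ] psi 89.5 w 0.0853 F [-0.2  0.3 -0.8] ff 0.0
.653,-.091,.007,91 -> [ 0.1   0.3  11.3  -0.03] rows>=1.8
```

View pics/g3.png

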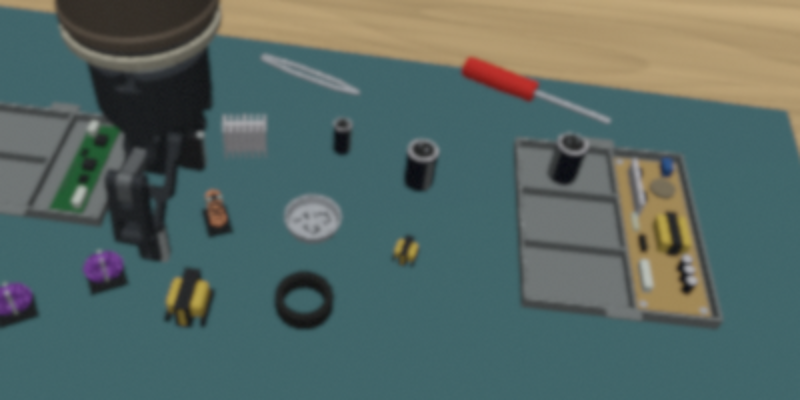

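The cap stands upright in the near power compartment, crop (570,158). The gripper is above the transformer, crop (188,297). Descend.

Call:
{"op": "servo_tool", "data": {
  "steps": [
    [8.5,0.1,0.3,5,0],
    [8.5,0.1,0.3,9,0],
    [8.5,0.1,0.3,11.3,0],
    [8.5,0.1,0.3,11.3,0],
    [6,0.1,0.3,11.3,0]
  ]
}}

```text
time: 9.38
eef_pos: [0.6528, -0.0896, 0.0083]
orientation: [0.0, 0.71, 0.704, 0.0]
contact_force: [0.2, -0.6, -0.3]
gripper_width: 0.0695
finger_force: 0.0
```

Call:
{"op": "servo_tool", "data": {
  "steps": [
    [3.5,0,0,0,0],
    [3.5,0,0,0,0],
    [3.5,0,0,0,0],
    [3.5,0,0,0,0],
    [3.5,0,0,0,0]
  ]
}}

```text
time: 10.0
eef_pos: [0.6533, -0.0903, 0.0088]
orientation: [0.001, 0.71, 0.705, 0.001]
contact_force: [-0.9, 3.3, 9.7]
gripper_width: 0.0412
finger_force: 39.2
```

Call:
{"op": "servo_tool", "data": {
  "steps": [
    [3.5,0,0,-3,0],
    [3.5,0,0,-8,0],
    [3.5,0,0,-11,0],
    [3.5,0,0,-11,0],
    [3.5,0,0,-11,0]
  ]
}}

```text
time: 10.62
eef_pos: [0.6523, -0.0902, 0.1171]
orientation: [-0.0, 0.71, 0.705, -0.0]
contact_force: [-0.2, -0.1, -1.1]
gripper_width: 0.0415
finger_force: 41.3
```

```bash
python3 plan.py .62,.09,.117,45  .558,.238,.117,3.4
```

```text
t 10.62 [ 0.6523 -0.0902  0.1171] psi 89.6 w 0.0415 F [-0.2 -0.1 -1.1] ff 41.3
.62,.09,.117,45 -> [ 1.80e+01 -3.36e+00  1.00e-02  7.80e-01] rows>=4.2
.558,.238,.117,3.4 -> [  6.08 -14.85  -0.     0.73] rows>=3.9
```

Call:
{"op": "servo_tool", "data": {
  "steps": [
    [3.5,3.6,-0.7,0,0.16],
    [3.5,7.2,-1.4,0,0.32],
    [3.5,10.8,-2,0,0.48],
    [3.5,14.4,-2.7,0,0.64],
    [3.5,18,-3.4,0,0.78]
  ]
}}

```text
time: 11.25
eef_pos: [0.6187, 0.091, 0.1159]
orientation: [-0.0, 0.925, 0.38, -0.001]
contact_force: [-0.0, 0.6, -0.9]
gripper_width: 0.0414
finger_force: 41.4
```

Call:
{"op": "servo_tool", "data": {
  "steps": [
    [3.5,1.5,-3.7,0,0.18],
    [3.5,3,-7.4,0,0.36],
    [3.5,4.6,-11.1,0,0.54],
    [3.5,6.1,-14.8,0,0.72],
    [3.5,6.1,-14.8,0,0.72]
  ]
}}

```text
time: 11.88
eef_pos: [0.5566, 0.2398, 0.116]
orientation: [0.0, 0.999, 0.032, -0.001]
contact_force: [0.5, 0.0, -0.4]
gripper_width: 0.0412
finger_force: 41.3
```

Call:
{"op": "servo_tool", "data": {
  "steps": [
    [3.5,0,0,0,0]
  ]
}}

```text
time: 12.0
eef_pos: [0.558, 0.2376, 0.1164]
orientation: [0.0, 0.999, 0.033, -0.001]
contact_force: [-1.0, -0.3, -0.3]
gripper_width: 0.0411
finger_force: 41.3
```

```bash
python3 plan.py .558,.238,.0098,3.4
```

```text
t 12.00 [0.558  0.2376 0.1164] psi 3.8 w 0.0411 F [-1.  -0.3 -0.3] ff 41.3
.558,.238,.0098,3.4 -> [-0.000e+00 -4.000e-02  1.066e+01  1.000e-02] rows>=1.7
```

Lifted 11.0 from the mat, so 10.7 down reaches the tray floor (commanded).

Call:
{"op": "servo_tool", "data": {
  "steps": [
    [3.5,0,0,4,0],
    [3.5,0,0,8.5,0],
    [3.5,0,0,10.2,0],
    [3.5,0,0,10.7,0],
    [3.5,0,0,10.7,0]
  ]
}}

```text
time: 12.62
eef_pos: [0.5591, 0.2372, 0.0113]
orientation: [0.0, 0.999, 0.032, 0.0]
contact_force: [0.3, 0.8, 0.1]
gripper_width: 0.0411
finger_force: 41.2
```

Call:
{"op": "servo_tool", "data": {
  "steps": [
    [3.5,0,0,0,0],
    [5.6,0,0,0,0],
    [5.6,0,0,0,0],
    [5.6,0,0,0,0],
    [5.6,0,0,0,0]
  ]
}}

```text
time: 13.25
eef_pos: [0.5585, 0.2378, 0.0103]
orientation: [0.0, 0.999, 0.032, -0.0]
contact_force: [-0.2, 0.5, -0.0]
gripper_width: 0.0559
finger_force: 0.0
```

Call:
{"op": "servo_tool", "data": {
  "steps": [
    [5.6,0,0,-3,0],
    [5.6,0,0,-8,0],
    [8.5,0,0,-10.7,0],
    [8.5,0,0,-10.7,0]
  ]
}}

```text
time: 13.75
eef_pos: [0.5599, 0.2384, 0.1195]
orientation: [-0.001, 0.999, 0.032, 0.002]
contact_force: [0.4, -0.1, -0.2]
gripper_width: 0.0844
finger_force: 0.0
```

```bash
python3 plan.py .52,.07,.12,54  .454,-.093,.12,104 .454,-.093,.009,104
python3 - <<'E'
from h import *
S=cams.grab_frame("scene")
cv2.imwrite("pics/g4.png",cv2.resize(S[100:300,150:550,::-1],None,fx=2,fy=2))
E
```

```text
t 13.75 [0.5599 0.2384 0.1195] psi 3.7 w 0.0844 F [ 0.4 -0.1 -0.2] ff 0.0
.52,.07,.12,54 -> [-5.06 16.55 -0.05 -0.88] rows>=4.7
.454,-.093,.12,104 -> [-17.07   4.24  -0.    -0.87] rows>=4.7
.454,-.093,.009,104 -> [ 0.   0.  11.1 -0. ] rows>=1.8
```

View pics/g4.png

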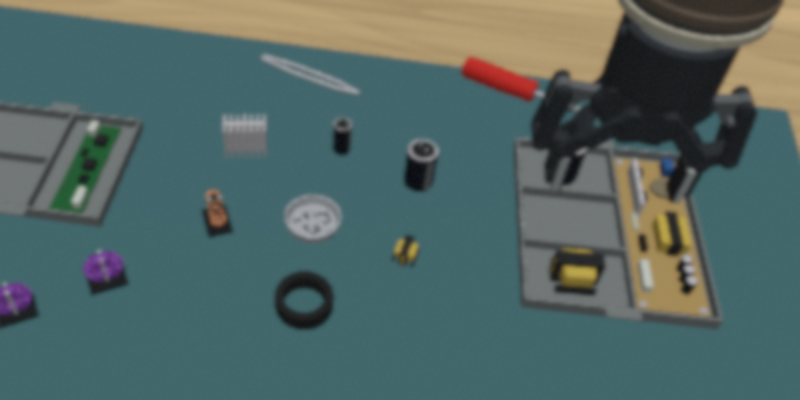

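The transformer stands in the far power compartment, crop (577,268). Next is the heatsink, crop (245,135).

Call:
{"op": "servo_tool", "data": {
  "steps": [
    [8.5,-1,3.3,0,-0.18],
    [8.5,-2,6.6,0,-0.36],
    [8.5,-3,9.9,0,-0.54],
    [8.5,-4,13.2,0,-0.72],
    [8.5,-5,16.5,0,-0.88]
  ]
}}

```text
time: 14.42
eef_pos: [0.5181, 0.0689, 0.1161]
orientation: [-0.0, 0.889, 0.457, -0.001]
contact_force: [0.5, 0.5, -0.5]
gripper_width: 0.085
finger_force: 0.0
```

Call:
{"op": "servo_tool", "data": {
  "steps": [
    [8.5,-3.4,0.8,0,-0.18],
    [8.5,-6.8,1.7,0,-0.36],
    [8.5,-10.2,2.5,0,-0.54],
    [8.5,-13.6,3.4,0,-0.72],
    [8.5,-17.1,4.2,0,-0.87]
  ]
}}

```text
time: 15.05
eef_pos: [0.4517, -0.0939, 0.1163]
orientation: [-0.001, 0.614, 0.789, -0.0]
contact_force: [1.2, 0.2, -0.1]
gripper_width: 0.0852
finger_force: 0.0
```

Call:
{"op": "servo_tool", "data": {
  "steps": [
    [8.5,0,0,0,0],
    [8.5,0,0,0,0]
  ]
}}

```text
time: 15.3
eef_pos: [0.4526, -0.0929, 0.1167]
orientation: [-0.001, 0.617, 0.787, -0.0]
contact_force: [-0.0, -0.2, -0.4]
gripper_width: 0.0848
finger_force: 0.0
```

```bash
python3 plan.py .454,-.093,.009,104
```

```text
t 15.30 [ 0.4526 -0.0929  0.1167] psi 103.8 w 0.0848 F [-0.  -0.2 -0.4] ff 0.0
.454,-.093,.009,104 -> [-0.05  0.13 10.77 -0.  ] rows>=1.7
```

Call:
{"op": "servo_tool", "data": {
  "steps": [
    [8.5,0,0.1,5,0],
    [8.5,0,0.1,9,0],
    [8.5,0,0.1,10.8,0],
    [8.5,0,0.1,10.8,0],
    [5,0,0.1,10.8,0]
  ]
}}

```text
time: 15.92
eef_pos: [0.4543, -0.0924, 0.0097]
orientation: [0.0, 0.616, 0.788, 0.0]
contact_force: [-0.9, 0.1, 1.0]
gripper_width: 0.0694
finger_force: 0.0
```

Call:
{"op": "servo_tool", "data": {
  "steps": [
    [2,0,0,0,0],
    [2,0,0,0,0],
    [2,0,0,0,0],
    [2,0,0,0,0],
    [2,0,0,0,0]
  ]
}}

```text
time: 16.55
eef_pos: [0.4543, -0.093, 0.01]
orientation: [0.001, 0.616, 0.788, 0.0]
contact_force: [0.2, 1.5, 11.3]
gripper_width: 0.0242
finger_force: 38.9
```

Call:
{"op": "servo_tool", "data": {
  "steps": [
    [2,0,0,-3,0],
    [2,0,0,-8,0],
    [2,0,0,-11,0],
    [2,0,0,-11,0],
    [2,0,0,-11,0]
  ]
}}

```text
time: 17.18
eef_pos: [0.4536, -0.0929, 0.1191]
orientation: [0.0, 0.616, 0.788, 0.0]
contact_force: [0.4, 0.6, -0.6]
gripper_width: 0.0241
finger_force: 39.9
```

```bash
python3 plan.py .50,.07,.119,54  .490,.235,.119,3.4
```

```text
t 17.18 [ 0.4536 -0.0929  0.1191] psi 103.9 w 0.0241 F [ 0.4  0.6 -0.6] ff 39.9
.50,.07,.119,54 -> [1.469e+01 8.420e+00 1.000e-02 8.700e-01] rows>=4.7
.490,.235,.119,3.4 -> [ 12.76 -10.51  -0.     0.88] rows>=4.7
```

Call:
{"op": "servo_tool", "data": {
  "steps": [
    [2,2.9,1.7,0,0.18],
    [2,5.9,3.4,0,0.36],
    [2,8.8,5,0,0.54],
    [2,11.8,6.7,0,0.72],
    [2,14.7,8.4,0,0.87]
  ]
}}

```text
time: 17.8
eef_pos: [0.4994, 0.071, 0.1179]
orientation: [-0.0, 0.892, 0.452, -0.001]
contact_force: [0.2, 0.4, -1.3]
gripper_width: 0.0244
finger_force: 39.9
```

Call:
{"op": "servo_tool", "data": {
  "steps": [
    [2,2.5,-2.1,0,0.18],
    [2,5.1,-4.2,0,0.36],
    [2,7.6,-6.3,0,0.54],
    [2,10.2,-8.4,0,0.72],
    [2,12.8,-10.5,0,0.88]
  ]
}}

```text
time: 18.42
eef_pos: [0.4891, 0.236, 0.1177]
orientation: [0.0, 1.0, 0.029, -0.001]
contact_force: [1.1, 0.5, -0.9]
gripper_width: 0.0242
finger_force: 39.9
```

Call:
{"op": "servo_tool", "data": {
  "steps": [
    [2,0,0,0,0],
    [2,0,0,0,0]
  ]
}}

```text
time: 18.68
eef_pos: [0.4893, 0.2347, 0.1182]
orientation: [0.0, 0.999, 0.033, -0.001]
contact_force: [0.3, -0.6, -0.7]
gripper_width: 0.0243
finger_force: 39.9
```

```bash
python3 plan.py .49,.235,.0112,3.4
```

```text
t 18.68 [0.4893 0.2347 0.1182] psi 3.8 w 0.0243 F [ 0.3 -0.6 -0.7] ff 39.9
.49,.235,.0112,3.4 -> [ 7.00e-02 -2.00e-02  1.07e+01  1.00e-02] rows>=1.7
```

Call:
{"op": "servo_tool", "data": {
  "steps": [
    [2,0,0,4,0],
    [2,0,0,8.5,0],
    [2,0,0,10.2,0],
    [2,0,0,10.7,0],
    [2,0,0,10.7,0]
  ]
}}

```text
time: 19.3
eef_pos: [0.4904, 0.2349, 0.0132]
orientation: [-0.0, 0.999, 0.032, 0.0]
contact_force: [0.4, -0.1, -0.2]
gripper_width: 0.0247
finger_force: 40.3
```

Call:
{"op": "servo_tool", "data": {
  "steps": [
    [2,0,0,0,0],
    [4,0,0,0,0],
    [4,0,0,0,0],
    [4,0,0,0,0],
    [4,0,0,0,0]
  ]
}}

```text
time: 19.92
eef_pos: [0.49, 0.2353, 0.0123]
orientation: [0.0, 0.999, 0.032, -0.0]
contact_force: [-0.8, -0.4, 0.1]
gripper_width: 0.0401
finger_force: 0.0
```

Call:
{"op": "servo_tool", "data": {
  "steps": [
    [4,0,0,-3,0],
    [4,0,0,-8,0],
    [8.5,0,0,-10.7,0],
    [8.5,0,0,-10.7,0]
  ]
}}

```text
time: 20.42
eef_pos: [0.4913, 0.2358, 0.1213]
orientation: [-0.001, 0.999, 0.032, 0.002]
contact_force: [0.7, -0.2, -0.0]
gripper_width: 0.0747
finger_force: 0.0
```

```bash
python3 plan.py .463,.087,.12,2 .463,.087,.010,2
python3 - <<'E'
from h import *
S=cams.grab_frame("scene")
cv2.imwrite("pics/g5.png",cv2.resize(S[100:300,150:550,::-1],None,fx=2,fy=2))
E
```

```text
t 20.43 [0.4913 0.2358 0.1213] psi 3.7 w 0.0747 F [ 0.7 -0.2 -0. ] ff 0.0
.463,.087,.12,2 -> [-3.78 14.67  0.13  0.03] rows>=2.4
.463,.087,.010,2 -> [ 0.  0. 11. -0.] rows>=1.8
```

View pics/g5.png

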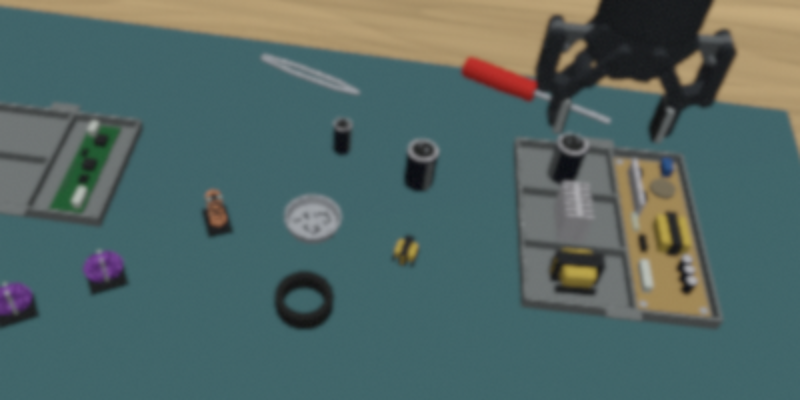

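All three power parts stand in the power tray: cap (570,158), heatsink (575,205), transformer (577,268). Now the near cap, crop (422,165).

Call:
{"op": "servo_tool", "data": {
  "steps": [
    [8,-1.5,5.5,0,0.02],
    [8,-3,11,0,0.03],
    [8,-3.8,14.7,0,0.03],
    [8,-3.8,14.7,0,0.03],
    [8,-3.8,14.7,0,0.03]
  ]
}}

```text
time: 21.1
eef_pos: [0.4614, 0.0862, 0.1186]
orientation: [-0.0, 1.0, 0.017, -0.0]
contact_force: [0.3, -0.3, 0.5]
gripper_width: 0.0799
finger_force: 0.0
```

```bash
python3 plan.py .463,.087,.010,2
```

```text
t 21.10 [0.4614 0.0862 0.1186] psi 1.9 w 0.0799 F [ 0.3 -0.3  0.5] ff 0.0
.463,.087,.010,2 -> [ 0.17 -0.07 10.86 -0.  ] rows>=1.7
```

Call:
{"op": "servo_tool", "data": {
  "steps": [
    [8,0.1,0,5,0],
    [8,0.1,0,9,0],
    [8,0.1,0,10.8,0],
    [8,0.1,0,10.8,0],
    [5,0.1,0,10.8,0]
  ]
}}

```text
time: 21.72
eef_pos: [0.4628, 0.0868, 0.0117]
orientation: [-0.0, 1.0, 0.017, 0.0]
contact_force: [0.4, 0.5, -0.2]
gripper_width: 0.0637
finger_force: 0.0
```

Call:
{"op": "servo_tool", "data": {
  "steps": [
    [2.5,0,0,0,0],
    [2.5,0,0,0,0],
    [2.5,0,0,0,0],
    [2.5,0,0,0,0],
    [2.5,0,0,0,0]
  ]
}}

```text
time: 22.35
eef_pos: [0.4631, 0.0863, 0.0121]
orientation: [-0.0, 1.0, 0.017, 0.001]
contact_force: [-1.1, 1.2, 9.8]
gripper_width: 0.0291
finger_force: 38.6
```

Call:
{"op": "servo_tool", "data": {
  "steps": [
    [2.5,0,0,-3,0],
    [2.5,0,0,-8,0],
    [2.5,0,0,-11,0],
    [2.5,0,0,-11,0],
    [2.5,0,0,-11,0]
  ]
}}

```text
time: 22.98
eef_pos: [0.4623, 0.0861, 0.1212]
orientation: [-0.0, 1.0, 0.017, 0.0]
contact_force: [-1.0, 0.0, -0.8]
gripper_width: 0.0288
finger_force: 39.7
```

```bash
python3 plan.py .50,-.12,.12,2  .486,-.326,.12,2
```

```text
t 22.98 [0.4623 0.0861 0.1212] psi 1.9 w 0.0288 F [-1.   0.  -0.8] ff 39.7
.50,-.12,.12,2 -> [ 3.07 20.73  0.12 -0.  ] rows>=3.4
.486,-.326,.12,2 -> [-2.12 20.54 -0.   -0.  ] rows>=3.3
```

Call:
{"op": "servo_tool", "data": {
  "steps": [
    [2.5,0.7,5,0,0],
    [2.5,1.5,10,0,0],
    [2.5,2.3,15,0,0],
    [2.5,3,20,0,0],
    [2.5,2.3,25,0,0]
  ]
}}

```text
time: 23.6
eef_pos: [0.494, -0.1646, 0.12]
orientation: [-0.0, 1.0, 0.017, -0.001]
contact_force: [0.1, 0.3, -0.4]
gripper_width: 0.0291
finger_force: 39.8
```

Call:
{"op": "servo_tool", "data": {
  "steps": [
    [2.5,-0.4,5,0,0],
    [2.5,-0.8,10,0,0],
    [2.5,-1.3,15,0,0],
    [2.5,-1.3,16.3,0,0],
    [2.5,-1.3,16.3,0,0]
  ]
}}

```text
time: 24.22
eef_pos: [0.4858, -0.3262, 0.1201]
orientation: [-0.001, 1.0, 0.016, -0.001]
contact_force: [-0.2, 0.4, -0.8]
gripper_width: 0.0292
finger_force: 39.9
```

Call:
{"op": "servo_tool", "data": {
  "steps": [
    [2.5,0,0,0,0]
  ]
}}

```text
time: 24.35
eef_pos: [0.4862, -0.3247, 0.1207]
orientation: [-0.001, 1.0, 0.017, -0.001]
contact_force: [-0.3, 0.1, -0.8]
gripper_width: 0.029
finger_force: 39.9
```

```bash
python3 plan.py .486,-.326,.013,2;  python3 - <<'E'
from h import *
T=cams.grab_frame("scene")
cv2.imwrite("pics/g6.png",cv2.resize(T[80:280,60:360,::-1],None,fx=2,fy=2))
E
```

```text
t 24.35 [ 0.4862 -0.3247  0.1207] psi 2.0 w 0.0290 F [-0.3  0.1 -0.8] ff 39.9
.486,-.326,.013,2 -> [-0.02  0.13 10.77 -0.  ] rows>=1.7
```

View pics/g6.png

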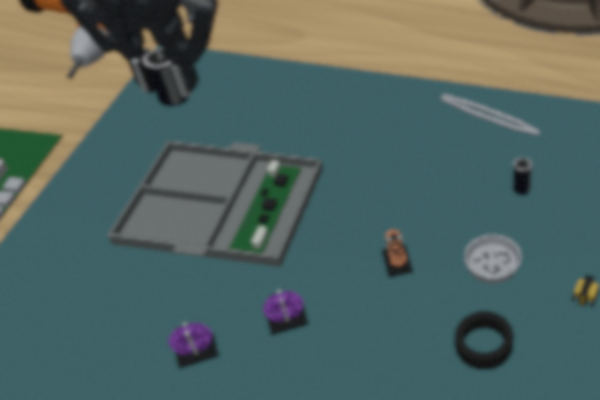

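The cap is held upright at crop (170,80), over the near driver compartment. I'll set it down.

Call:
{"op": "servo_tool", "data": {
  "steps": [
    [2.5,0,0.1,4,0],
    [2.5,0,0.1,8.5,0],
    [2.5,0,0.1,10.2,0],
    [2.5,0,0.1,10.7,0],
    [2.5,0,0.1,10.7,0]
  ]
}}

```text
time: 25.02
eef_pos: [0.4871, -0.327, 0.0155]
orientation: [0.0, 1.0, 0.017, 0.0]
contact_force: [0.4, -0.3, -1.6]
gripper_width: 0.0291
finger_force: 39.8
```

Call:
{"op": "servo_tool", "data": {
  "steps": [
    [2.5,0,0,0,0],
    [4.5,0,0,0,0],
    [4.5,0,0,0,0],
    [4.5,0,0,0,0],
    [4.5,0,0,0,0]
  ]
}}

```text
time: 25.65
eef_pos: [0.4865, -0.3273, 0.0143]
orientation: [-0.0, 1.0, 0.017, -0.0]
contact_force: [0.2, -0.5, -0.4]
gripper_width: 0.0448
finger_force: 0.0
```

Call:
{"op": "servo_tool", "data": {
  "steps": [
    [4.5,0,0,-3,0],
    [4.5,0,0,-8,0],
    [6,0,0,-10.7,0],
    [6,0,0,-10.7,0]
  ]
}}

```text
time: 26.15
eef_pos: [0.4877, -0.3281, 0.1235]
orientation: [0.001, 1.0, 0.017, 0.002]
contact_force: [-0.4, -0.6, 0.2]
gripper_width: 0.0596
finger_force: 0.0
```

```bash
python3 plan.py .553,-.095,.12,26 .553,-.095,.011,26
```

```text
t 26.15 [ 0.4877 -0.3281  0.1235] psi 1.9 w 0.0596 F [-0.4 -0.6  0.2] ff 0.0
.553,-.095,.12,26 -> [  7.32 -23.07   0.35  -0.42] rows>=3.9
.553,-.095,.011,26 -> [ 0.   0.  10.9 -0. ] rows>=1.7
```

Call:
{"op": "servo_tool", "data": {
  "steps": [
    [7,1.7,-5.5,0.2,-0.1],
    [7,3.5,-11,0.3,-0.2],
    [7,5.5,-17,0.3,-0.32],
    [7,7.4,-23.1,0.3,-0.42],
    [7,7.4,-23.1,0.3,-0.42]
  ]
}}

```text
time: 26.78
eef_pos: [0.5528, -0.09, 0.1173]
orientation: [-0.001, 0.974, 0.228, -0.001]
contact_force: [-0.1, -0.4, 0.2]
gripper_width: 0.0701
finger_force: 0.0
```

Call:
{"op": "servo_tool", "data": {
  "steps": [
    [7,0,0,0,0],
    [7,0,0,0,0]
  ]
}}

```text
time: 27.02
eef_pos: [0.5522, -0.095, 0.1179]
orientation: [-0.0, 0.975, 0.224, -0.0]
contact_force: [-0.4, -0.2, 0.4]
gripper_width: 0.0697
finger_force: 0.0
```

```bash
python3 plan.py .554,-.095,.011,26;  python3 - <<'E'
from h import *
T=cams.grab_frame("scene")
cv2.imwrite("pics/g7.png",cv2.resize(T[90:270,100:340,::-1],None,fx=2.5,fy=2.5))
E
```

```text
t 27.02 [ 0.5522 -0.095   0.1179] psi 25.9 w 0.0697 F [-0.4 -0.2  0.4] ff 0.0
.554,-.095,.011,26 -> [ 0.16  0.08 10.69 -0.  ] rows>=1.7
```

View pics/g7.png

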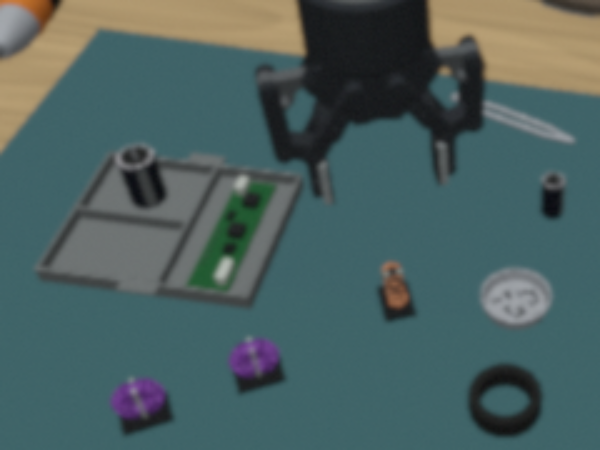

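The second cap stands in the near driver compartment, crop (142,175). The fingers at (322,180) and (443,160) straddle the copper choke at (396,290), across its thin side.

Call:
{"op": "servo_tool", "data": {
  "steps": [
    [7,0.1,0,5,0],
    [7,0.1,0,9,0],
    [7,0.1,0,10.7,0],
    [7,0.1,0,10.7,0],
    [4,0.1,0,10.7,0]
  ]
}}

```text
time: 27.7
eef_pos: [0.5544, -0.0939, 0.0125]
orientation: [0.0, 0.974, 0.225, 0.001]
contact_force: [0.2, 0.4, -0.3]
gripper_width: 0.0533
finger_force: 0.0
```

Call:
{"op": "servo_tool", "data": {
  "steps": [
    [1,0,0,0,0],
    [1,0,0,0,0],
    [1,0,0,0,0],
    [1,0,0,0,0],
    [1,0,0,0,0]
  ]
}}

```text
time: 28.32
eef_pos: [0.5542, -0.0935, 0.0123]
orientation: [0.0, 0.974, 0.225, 0.001]
contact_force: [-1.6, -0.3, 10.9]
gripper_width: 0.0144
finger_force: 39.2
```

Call:
{"op": "servo_tool", "data": {
  "steps": [
    [1,0,0,-3,0],
    [1,0,0,-8,0],
    [1,0,0,-11,0],
    [1,0,0,-11,0],
    [1,0,0,-11,0]
  ]
}}

```text
time: 28.95
eef_pos: [0.5532, -0.0933, 0.121]
orientation: [-0.0, 0.974, 0.225, -0.0]
contact_force: [-0.2, -0.0, -0.5]
gripper_width: 0.0143
finger_force: 39.4
```

```bash
python3 plan.py .552,-.324,.121,2
```

```text
t 28.95 [ 0.5532 -0.0933  0.121 ] psi 26.0 w 0.0143 F [-0.2 -0.  -0.5] ff 39.4
.552,-.324,.121,2 -> [-10.23  20.68   0.     0.42] rows>=3.7
```

Call:
{"op": "servo_tool", "data": {
  "steps": [
    [1,-2.5,5,0,0.1],
    [1,-5,10,0,0.2],
    [1,-7.5,15,0,0.31],
    [1,-10.2,20.7,0,0.42],
    [1,-10.2,20.7,0,0.42]
  ]
}}

```text
time: 29.58
eef_pos: [0.5519, -0.3282, 0.1197]
orientation: [0.0, 1.0, 0.014, -0.0]
contact_force: [-0.0, 1.1, -0.5]
gripper_width: 0.0145
finger_force: 39.5
```

Call:
{"op": "servo_tool", "data": {
  "steps": [
    [1,0,0,0,0],
    [1,0,0,0,0]
  ]
}}

```text
time: 29.82
eef_pos: [0.5524, -0.3228, 0.1206]
orientation: [-0.0, 1.0, 0.018, -0.001]
contact_force: [0.6, 0.3, 0.0]
gripper_width: 0.0144
finger_force: 39.5
```

```bash
python3 plan.py .552,-.324,.0135,2
```

```text
t 29.82 [ 0.5524 -0.3228  0.1206] psi 2.0 w 0.0144 F [0.6 0.3 0. ] ff 39.5
.552,-.324,.0135,2 -> [-0.04  0.12 10.71  0.  ] rows>=1.7
```

Call:
{"op": "servo_tool", "data": {
  "steps": [
    [1,0,0.1,4,0],
    [1,0,0.1,8.5,0],
    [1,0,0.1,10.2,0],
    [1,0,0.1,10.7,0],
    [1,0,0.1,10.7,0]
  ]
}}

```text
time: 30.45
eef_pos: [0.5533, -0.3248, 0.0156]
orientation: [0.0, 1.0, 0.017, 0.0]
contact_force: [1.2, -0.6, -0.0]
gripper_width: 0.0144
finger_force: 39.5
```

Call:
{"op": "servo_tool", "data": {
  "steps": [
    [1,0,0,0,0],
    [3,0,0,0,0],
    [3,0,0,0,0],
    [3,0,0,0,0],
    [3,0,0,0,0]
  ]
}}

```text
time: 31.08
eef_pos: [0.5527, -0.3252, 0.0143]
orientation: [-0.0, 1.0, 0.017, -0.0]
contact_force: [1.0, 0.3, -0.1]
gripper_width: 0.0299
finger_force: 0.0
```

Call:
{"op": "servo_tool", "data": {
  "steps": [
    [3,0,0,-3,0],
    [3,0,0,-8,0],
    [4,0,0,-12,0],
    [4,0,-6,-15,0],
    [4,0,-12,-18,0]
  ]
}}

```text
time: 31.7
eef_pos: [0.5486, -0.2126, 0.1911]
orientation: [0.0, 1.0, 0.016, 0.0]
contact_force: [1.2, 0.6, -0.4]
gripper_width: 0.04
finger_force: 0.0
```

Call:
{"op": "servo_tool", "data": {
  "steps": [
    [4,0,-6,0,0],
    [4,0,-12,0,0],
    [4,0,-18,0,0],
    [4,0,-18,0,0],
    [4,0,-18,0,0]
  ]
}}

```text
time: 32.33
eef_pos: [0.5429, -0.0336, 0.1903]
orientation: [0.0, 1.0, 0.018, 0.0]
contact_force: [0.5, 0.2, 0.8]
gripper_width: 0.0399
finger_force: 0.0
```

```bash
python3 plan.py;  python3 - <<'E'
from h import *
T=cams.grab_frame("scene")[100:290,100:520,::-1];U=cams.grab_frame("top")[130:290,150:490,::-1]
cv2.imwrite("pics/g8.png",np.vstack([cv2.resize(T,(660,298)),cv2.resize(U,(660,300))]))
E
```

```text
t 32.33 [ 0.5429 -0.0336  0.1903] psi 2.0 w 0.0399 F [0.5 0.2 0.8] ff 0.0
```

View pics/g8.png

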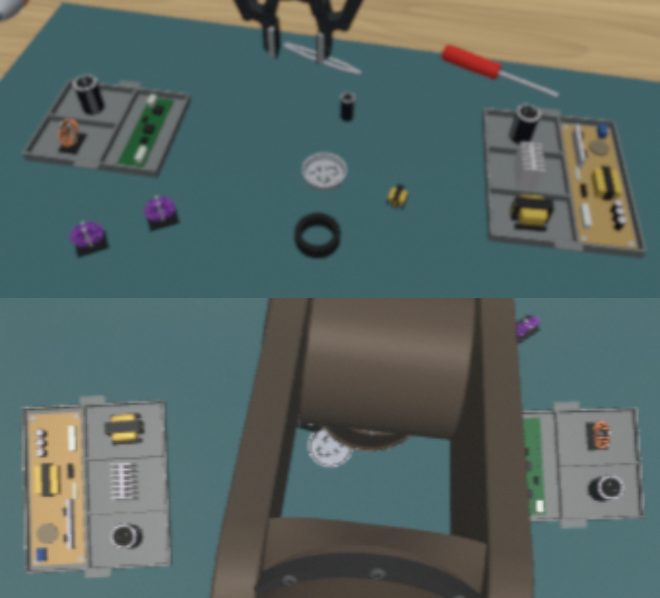

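All five parts stand upright, one per compartment and clear of the walls. In the top half the driver tray shows the cap at (88,95) and choke at (70,135), and the power tray the cap (525,122), heatsink (530,158) and transformer (532,210). The slim cap and small transformer have not moved.

```bash
python3 -c "
from workcell import workorder
print(workorder.sign_off())"
```

```text
the job is handed in; nothing more can be done
None
```

Both kits are made up and the job is handed in at about 32 s: the power tray has a large capacitor, the large transformer and the heatsink, the driver tray has the other large capacitor and the copper choke, and the last pictures show all five upright, with the slim capacitor and small transformer where they were.

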